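# Prop a bench lathe's gear cover open on its stay

## Robot

A 6-joint arm with a two-finger parallel gripper is mounted at the origin on the work surface. World frame = base frame: x ahead of the robot, y to its left, z up, the work surface at z = 0. Lengths are in m, angles in rad, forces in N, time in s.
With the tool pointing down it reaches from about 0.3 to 0.875 m from the base axis. Payload 4.2 kg.
Tool frame: the origin (TCP) lies on the centre line of the jaws, within the pads' length; the fingertips stand r.tip_extent ahead of it and the grasp point (between the pads) lies 8 mm behind it (r.tip_extent is the distance from the TCP to the fingertips, in m); z points along the fingers, y is the direction in which the jaws open and shut (so a half turn about z gives the same grasp; the last joint's range is limited). The gripper opens to 85 mm and grips with 20 to 120 N. Pads are 22 mm wide; open, the fingers measure 114 mm over their backs; the gripper's body (76 mm by 85 mm) begins 54 mm behind the grasp point. The pads swing forward as they close: fully open they stand 13 mm farther back than shut.
Start: joints at [1.199, 0.32, 1.565, -0, 1.257, -0.02], TCP at [0.198, 0.54, 0.206] pointing down, gripper open.
Joint ranges: [-3.11, 3.11], [-0.84, 2.01], [0.21, 2.61], [-1.34, 4.49], [0.05, 2.63], [-2.56, 2.56]. Speed limits (rad/s): [2.57, 2.57, 3.14, 3.14, 3.14, 3.14].

## Interface

Orientations are given as [roll, pitch, yaw] about the fixed x, y, z axes, in that order (R = Rz(yaw) Ry(pitch) Rx(roll)).
In Python, from rig import status, imaging, ticket, r gives the robot as it stands.
- The arm moves only by the shell command python3 -m pendant 'ROWS' [FORCE]. ROWS is JSON, a list of rows, each an object with "gripper": the finger opening in mm, from 0 to 85.4; "linear": the shift along the tool's x, y, z each as a share of 80 cm, from -1 to 1, a list of three; "turn": the turn about the tool's z as a share of 30 degrees, from -1 to 1. A call has 1 to 10 rows; each row is the pose to reach, as a shift and turn from the pose commanded when the call began, along the tool's axes at that moment; what a row does not reach only later rows make up. A row lasts 1/8 s, in which the tool goes at most 62.5 mm and 10.7 degrees, less where a joint would pass 70% of its speed; a pose out of reach is approached as far as the arm can. A call with a number of a shift or a turn outside -1 to 1 is refused whole. A call with a gripper value outside its range is refused whole. The fingers move at their own pace and stop on an object; FORCE is the grip in N (left out, the last holds). Time passes only in rows, so rows that repeat a pose let the fingers close. It gives the time, the measured TCP pose, the force and the opening at its end, in the units of the state.
- status.state(): the state, without advancing time (a new reading comes with each control period).
- imaging.grab_frame(name): name is "side" or "top"; returns a dict with "frame" (480x640x3 uint8, red, green, blue), "camera_matrix" (3x3 intrinsics, pixels), "k1" (the pictures are not rectified: a ray, as slopes to the right and down, at radius r is drawn at 1 + k1 r^2 times it, then the intrinsics apply), "rvec" (rotation vector, rad) and "tvec" (3), from world to camera coordinates, as OpenCV has them. Camera axes: x right, y down, z forward; pixel columns grow to the right and rows downward; lengths in m; the calibration is good to about 2 mm. A picture is of the moment at which its call begins. There is no depth.
- ticket.close_job(): hands the job in, once; it reports no verdict.
The state is a dict: "time": time; "q": joint angles; "qd": joint speeds; "joint_torque": joint torques, N m; "tool_pos": TCP position; "tcp_rot": TCP orientation; "force": force on the tool from outside, world axes, zero at the start; "ft_torque": the same for the moment, N m; "opening": finger opening in m.
Only numpy, scipy, OpenCV 4.12 (cv2) and the standard library are available. Lean on these libraries where they do the work, as an engineer would, in place of code of your own. Each camera call takes 0.05 s, during which the arm holds its last target. There are 200 camera calls.

## Task

Swing the bench lathe's gear cover open with its stay bar and prop it there: drop the middle one of the bar's three holes over the peg on top of the headstock, so that the bar lies fully down, then let go. Feel for the peg gently, it may be clamped anywhere in its slot, and do not force the bar against it; leave the oil can, the spare gear and the tool bit where they are.

Things in the scene. Friction and masses are not known exactly. Their poses are not given: they have to be found in the camera images.
- lathe: The fixed bench lathe with its white headstock casing, spindle along its y axis, operator's side facing its -x. Origin on the bench, under the gear cover's upright hinge line, at the rear corner of the headstock's left end; z up. Seen from the origin the headstock reaches from x -205 to -5 mm and from y -186 to 0 mm, its flat top is 270 mm above the bench; the chuck (top at 245 mm) follows from y -198 to -260 mm, then the bed.
- keeper: Flat steel keeper plate 34 x 72 x 4 mm fixed on the headstock's top, with a 10 mm wide, 52 mm long slot along its y axis (parallel to the lathe's y). Origin on the headstock's top at the slot's end nearest the cover, at x -130, y -14, z 270 mm in the lathe's frame; the slot runs from there towards -y.
- slot_end (a point): The slot's end nearest the cover, on the plate's upper face. An upright steel peg, 8 mm thick and flat-ended, is clamped in the slot anywhere from 10 to 42 mm from here towards -y, on the slot's centre line; where is not measured. It rises 13.7 mm above the plate, 12.2 mm above the level stay bar's underside. It does not slide.
- gear_cover (a joint): Hinge of the gear cover (rad), a white sheet-metal pan 212 mm wide, 46 mm deep and 234 mm high on the headstock's left (+y) end, hinged about the lathe's own z axis at its origin: 0 shut, grows to 1.25 as its front edge swings out to the lathe's +y. Stiff hinge: about 0.3 N m to move it (2 N at the stay's pivot), stays where it is left.
- stay_pivot (a point): The stay bar's pivot on the cover's top edge, 278 mm above the bench; with the cover shut at lathe frame x -170, y +25 mm, turning with the cover about the hinge line. The bar swings here about the vertical and tips up.
- stay_swing (a joint): Swing of the stay bar about the vertical at its pivot, relative to the cover (rad): at 0 the bar points square to the cover, over the headstock (with the cover shut towards the lathe's -y); grows counter-clockwise seen from above. Turns freely.
- stay (a joint): Tip of the stay bar (rad): 0 level, resting on the fork's stop with its underside 5.5 mm above the headstock's top; grows as the knob end is raised, up to 0.7. It falls back by its own weight (about 1.3 N at the knob). With the middle hole's neighbourhood resting on the peg's tip it reads 0.065 to 0.11; with the peg in a hole it is 0.
- hole_mid (a point): Centre of the middle hole at the bar's underside. The bar is flat steel, 22 mm wide, 5 mm thick, with three round 11 mm holes 105, 145 and 185 mm from the pivot; this is the one at 145 mm. Axes: x along the bar from pivot to knob, z up through the bar.
- stay_knob (a point): Centre of the upright black knob at the bar's free end, 225 mm from the pivot: a plain cylinder 22 mm thick and 36 mm high standing on the bar, this point 22 mm above the bar's top face, 14 mm below the knob's top; axes as hole_mid. With the bar level it is 302.5 mm above the bench.
- oil_can: Copper oil can with a thin spout, 68 mm thick, 155 mm high, standing on the bench to the left of the lathe; origin under its middle. Leave it alone.
- spare_gear: Spare steel gear wheel 80 mm across, 12 mm thick, lying on the bench by the front left corner of the lathe; origin under its middle. Leave it alone.
- tool_bit: Steel lathe tool bit 12 x 90 x 12 mm lying along the rear of the headstock's top; origin under its middle. Leave it alone.

How it is judged:
On the way, in this order (a step that is already met when the one before it is completed fails the run):
1. the cover is swung open with the stay bar raised (value of joint gear_cover above 0.3 rad and value of joint stay above 0.05 rad), for 0.1 s.
2. the middle hole is dropped over the peg, the bar fully down (value of joint stay below 0.02 rad and x of hole_mid in the frame of lathe between -0.135 and -0.125 m and y of hole_mid in the frame of lathe between -0.0585 and -0.0215 m), for 0.2 s.
At the end, for the whole second after the job is handed in: The bar lies level (tip under 0.02 rad) with its middle hole over the peg: the hole within 5 mm of the slot's centre line and 7.5 to 44.5 mm from the slot's end by the cover (the peg's places plus play), the cover at rest and so held open about 0.4 to 0.65 rad (all of step 2 and velocity of joint gear_cover between -0.02 and 0.02 rad/s); the robot touches nothing.
It fails at once if the stay bar is forced against the peg or its plate with more than 20 N (contact force between stay and keeper above 20 N).
It fails at once if the oil can is moved (distance of oil_can from where it was at the start of the episode above 0.02 m).
It fails at once if the spare gear is moved (distance of spare_gear from where it was at the start of the episode above 0.02 m).
It fails at once if the tool bit is moved (distance of tool_bit from where it was at the start of the episode above 0.02 m).
It also fails if it takes over 64 s, if anything falls off the work surface, if the arm or the gripper's body presses on something with over 40 N, if the wrist force passes 120 N, or if a joint passes its speed limit or range.

## Working session

There is one attempt and no reset: what is moved stays moved. The work goes in short steps, Python scripts to look and compute and a shell command to move; the robot and the scene stay as the last step left them, time stands still between calls to the robot, and variables do not carry over. Pictures are saved under pics/ and viewed, on a budget of 10 in all, crops included, one or two more only if the job needs it, and the job is handed in when it is done.

```bash
mkdir -p pics; ls; python3 - <<'E'
from rig import status, imaging, ticket, r
import cv2
print(status.state(), r.tip_extent)
for n in("side","top"):
    f=imaging.grab_frame(n); cv2.imwrite(f"pics/{n}0.png",f["frame"][:,:,::-1])
    print(n,{k:v for k,v in f.items() if k!="frame"})
E
```

```text
pics
{'time': 0.0, 'q': array([ 1.19899455e+00,  3.20319825e-01,  1.56566338e+00,  9.83917043e-06,
        1.25740546e+00, -2.00378111e-02]), 'qd': array([ 2.55202328e-03, -6.25042170e-04,  1.08119319e-03, -3.28988984e-04,
        7.14842811e-04, -7.39060246e-06]), 'joint_torque': array([-5.01186207e-06, -4.15529501e+01, -2.34166002e+01,  7.80639937e-06,
        8.11656530e-03, -6.33216487e-06]), 'tool_pos': array([0.19794767, 0.53930317, 0.20467234]), 'tcp_rot': array([-3.13979720e+00, -4.53381845e-05,  2.78982561e+00]), 'force': array([ 0.11474124, -0.33655577, -0.13713656]), 'ft_torque': array([-0.01145448, -0.0463576 , -0.00225   ]), 'opening': 0.08536249129729594} 0.011
side {'camera_matrix': array([[531.68080746,   0.        , 309.43534381],
       [  0.        , 531.68080746, 240.47230316],
       [  0.        ,   0.        ,   1.        ]]), 'k1': -0.11916187118182117, 'rvec': array([ 0.15072444, -2.77678475,  1.40984201]), 'tvec': array([0.59134457, 0.11375445, 1.17082161])}
top {'camera_matrix': array([[499.91384945,   0.        , 325.84059403],
       [  0.        , 499.91384945, 232.43814961],
       [  0.        ,   0.        ,   1.        ]]), 'k1': -0.14435940721079857, 'rvec': array([ 2.21203798, -2.1627248 ,  0.0251436 ]), 'tvec': array([0.14991244, 0.5659069 , 0.93956368])}
```

View pics/top0.png

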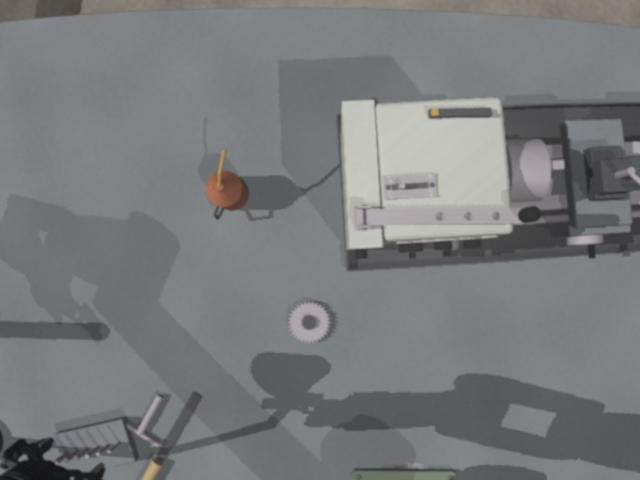

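View pics/side0.png

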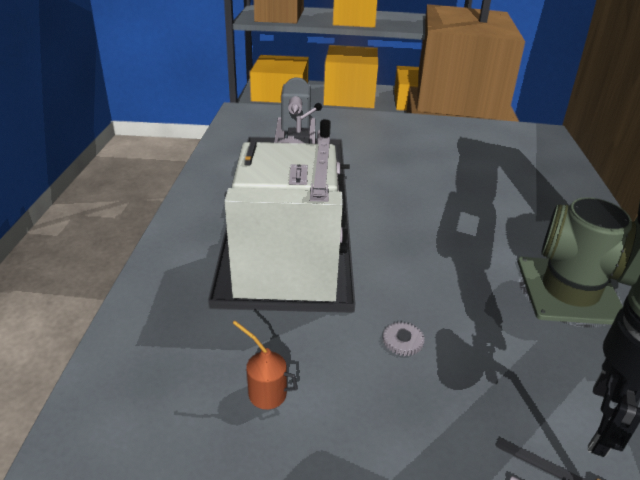

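The top view shows the knob at (529,214), the pivot near (362,216), the keeper around (384–437,172–198), and the headstock's far/right corners. The side view agrees. Next I zoom in on the keeper and bar in both views.

```bash
cat > h.py <<'E'
import numpy as np, cv2
from rig import imaging,status
CAL={}
def grab(n,save=None):
    f=imaging.grab_frame(n)
    if save: cv2.imwrite(f"pics/{save}.png",f["frame"][:,:,::-1])
    return f
def ray(f,uv):
    K=f["camera_matrix"];d=np.array([f["k1"],0,0,0,0.])
    p=cv2.undistortPoints(np.array([[uv]],float),K,d)[0,0]
    # exact r->r(1+k1 r^2) model equals OpenCV's k1
    R=cv2.Rodrigues(f["rvec"])[0]
    return -R.T@f["tvec"], R.T@np.array([p[0],p[1],1])
def onz(f,uv,z):
    c,d=ray(f,uv); return c+d*(z-c[2])/d[2]
def proj(f,P):
    return cv2.projectPoints(np.array(P,float).reshape(-1,3),f["rvec"],f["tvec"],f["camera_matrix"],np.array([f["k1"],0,0,0,0.]))[0][:,0]
def tri(f,a,g,b):
    c,d=ray(f,a);e,k=ray(g,b);d/=np.linalg.norm(d);k/=np.linalg.norm(k)
    s,t=np.linalg.lstsq(np.c_[d,-k],e-c,rcond=None)[0]
    return (c+s*d+e+t*k)/2, np.linalg.norm(c+s*d-e-t*k)
E
python3 - <<'E'
from h import *
T=grab("top");S=grab("side")
for nm,uv,z in [("knobtop",(529,214),.3165),("pivot",(362,216),.2835),("plate TL",(384,173),.274),("plate TR",(437,173),.274),("plate BL",(384,199),.274),("plate BR",(437,198),.274),("hs farR",(501,97),.27),("hs nearR",(511,234),.27),("can base",(227,190),0),("gear",(309,321),.012),("bit",(462,113),.282)]:
    print(nm,onz(T,uv,z).round(4))
print(tri(T,(529,214),S,(325,123)))
a=cv2.resize(T["frame"][160:250,340:550],None,fx=3.8,fy=3.8,interpolation=3)[:,:,::-1]
b=cv2.resize(S["frame"][110:210,220:360],None,fx=2.5,fy=2.5,interpolation=3)[:,:,::-1]
im=np.zeros((a.shape[0]+b.shape[0],a.shape[1],3),np.uint8);im[:a.shape[0]]=a;im[a.shape[0]:,:b.shape[1]]=b
cv2.imwrite("pics/z1.png",im);print(im.shape)
E
```

```text
knobtop [ 0.5792 -0.1135  0.3165]
pivot [0.5739 0.1074 0.2835]
plate TL [0.6357 0.0773 0.274 ]
plate TR [0.6376 0.0027 0.274 ]
plate BL [0.5991 0.0767 0.274 ]
plate BR [0.6023 0.0025 0.274 ]
hs farR [ 0.7526 -0.0922  0.27  ]
hs nearR [ 0.5544 -0.1052  0.27  ]
can base [0.6423 0.3593 0.    ]
gear [0.3926 0.1909 0.012 ]
bit [ 0.7228 -0.0313  0.282 ]
(array([ 0.57961642, -0.11565956,  0.31087578]), np.float64(0.00021269277669041004))
(592, 798, 3)
```

View pics/z1.png

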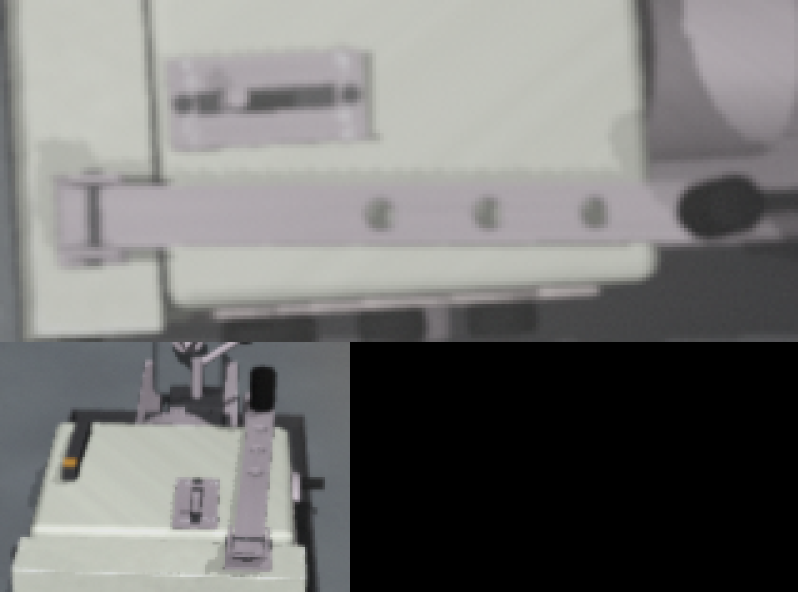

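The zoom shows the bar holes at crop (379/487/595, 213), the pivot pin at (94,213), and the light peg top in the slot at about (237,98), roughly 10–15 mm from the slot's cover end.

```bash
python3 - <<'E'
from h import *
T=grab("top");S=grab("side")
c=lambda u,v:(340+u/3.8,160+v/3.8)
P={}
for nm,uv,z in [("pin",c(94,214),.2835),("h1",c(379,213.5),.2805),("h2",c(487,213),.2805),("h3",c(595,212.5),.2805),("knob",c(735,206),.3165),
 ("pegtop",c(237,97),.2877),("slotL",c(174,104),.274),("slotR",c(360,93),.274),("pTL",c(168,55),.274),("pTR",c(368,52),.274),("pBL",c(172,150),.274),("pBR",c(376,136),.274),
 ("seam a",(376.5,104),.27),("seam b",(382.3,245),.27)]:
    P[nm]=onz(T,uv,z);print(nm,P[nm].round(4))
print("camT",ray(T,(0,0))[0].round(3),"camS",ray(S,(0,0))[0].round(3))
d=P["h3"]-P["h1"];print("hole span",np.linalg.norm(d),"knob extrap",P["h3"]+d/2, "pivot extrap",P["h1"]-d*105/80)
# yaw from mask of white headstock+cover, projected edges
d=P["seam a"]-P["seam b"];print("yaw seam",np.arctan2(d[1],d[0]))
g=T["frame"].astype(int);m=((g.min(2)>165)&(g[:,:,0]>=g[:,:,2])).astype(np.uint8)
for rows in (range(115,185,5),):
  e=[(np.nonzero(m[v,480:530])[0].max()+480.5,v) for v in rows]
  q=np.array([onz(T,k,.27) for k in e]);k=np.polyfit(q[:,0],q[:,1],1);print("right edge slope(yaw)",k, q[[0,-1]])
print("pegtop side guess",tri(T,c(237,97),S,(298.5,167)))
E
python3 - <<'E'
import cv2
S=cv2.imread('pics/side0.png');cv2.imwrite('pics/z2.png',cv2.resize(S[155:220,270:345],None,fx=8,fy=8,interpolation=3))
E
```

```text
pin [0.5735 0.1037 0.2835]
h1 [ 5.763e-01 -3.000e-04  2.805e-01]
h2 [ 0.5775 -0.0402  0.2805]
h3 [ 0.5786 -0.0806  0.2805]
knob [ 0.5791 -0.1196  0.3165]
pegtop [0.6166 0.0531 0.2877]
slotL [0.6155 0.0745 0.274 ]
slotR [0.6212 0.0058 0.274 ]
pTL [0.6336 0.0769 0.274 ]
pTR [0.6366 0.0029 0.274 ]
pBL [0.5985 0.075  0.274 ]
pBR [ 6.054e-01 -3.000e-04  2.740e-01]
seam a [0.7358 0.0887 0.27  ]
seam b [0.5351 0.0776 0.27  ]
camT [0.519 0.141 0.967] camS [0.521 0.932 0.77 ]
hole span 0.08032404632591923 knob extrap [ 0.57978629 -0.1207494   0.2805    ] pivot extrap [0.57330319 0.10506894 0.2805    ]
yaw seam 0.055229352725680365Traceback (most recent call last):
  File "<stdin>", line 15, in <module>
    return umr_maximum(a, axis, None, out, keepdims, initial, where)
ValueError: zero-size array to reduction operation maximum which has no identity
```

View pics/z2.png

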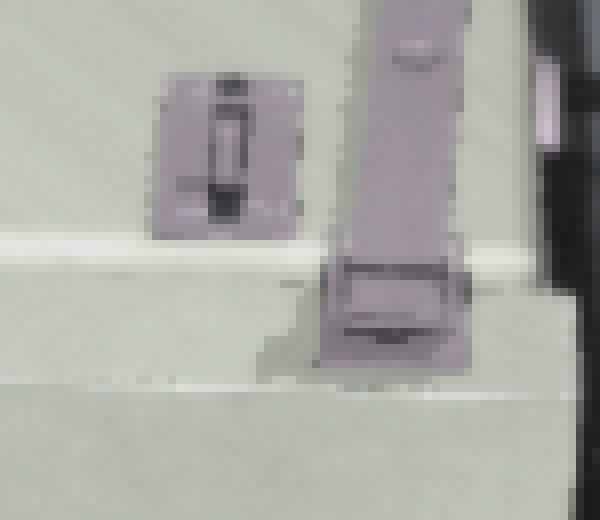

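The side view shows the peg standing in the slot, with its base near crop (228,188) and its top near (228,115). That matches the top view: peg about 14 mm from the slot end. The bar geometry is consistent (hole span 80.3 mm against 80). Next I write the planner and start moving.

```bash
cat >> h.py <<'E'
from scipy.spatial.transform import Rotation as Rn
from scipy.optimize import brentq
O=np.array([.745,.0885]);YAW=.055
rot=lambda a:np.array([[np.cos(a),-np.sin(a)],[np.sin(a),np.cos(a)]])
def lathe(p): return rot(-YAW)@(np.array(p)[:2]-O)
def world(p): return O+rot(YAW)@np.array(p)
piv=lambda th:rot(-th)@np.array([-.170,.025])
def knob(th,peg,tip):   # bar from pivot(th) pointing at peg (lathe xy); -> world knob pos, bar dir angle
    u=peg-piv(th);u/=np.linalg.norm(u)
    k=piv(th)+u*(.225*np.cos(tip)-.0245*np.sin(tip))
    w=rot(YAW)@u
    return np.r_[world(k),.278+.225*np.sin(tip)+.0245*np.cos(tip)],np.arctan2(w[1],w[0])
def theta(peg,L=.145): return brentq(lambda t:np.linalg.norm(piv(t)-peg)-L,0.2,.9)
def go(target,jaw=None): # print shift shares & turn share from measured pose
    s=status.state();R=Rn.from_euler('xyz',s["tcp_rot"])
    t=R.inv().apply(np.array(target)-s["tool_pos"])/.8
    y=R.apply([0,1,0]);a=np.arctan2(y[1],y[0])
    out=[t.round(4)]
    if jaw is not None:
        d=(jaw-a+np.pi/2)%np.pi-np.pi/2; out.append(("turn share",round(-d/np.radians(30),3)))
    print("go",*out)
E
python3 - <<'E'
from h import *
T=grab("top");S=grab("side")
c=lambda u,v:(340+u/3.8,160+v/3.8)
print(tri(T,c(237,97),S,(298.5,169.4)))
for z,uv in((.2877,(298.5,169.4)),(.274,(298.5,178.5))): print(onz(S,uv,z))
peg=lathe([.6166,.0531]);th=theta(peg);print("peg",peg,"theta",th)
for a in (0,.2):print(knob(th,peg,a))
go([.198,.54,.42]); go([.5794,-.120,.42],np.radians(0)+.029)
E
```

```text
(array([0.61646977, 0.05310504, 0.28788162]), np.float64(0.00029828340752283535))
[0.61635395 0.05280667 0.2877    ]
[0.61501828 0.0631622  0.274     ]
peg [-0.13015186 -0.02828803] theta 0.6002724626953185
(array([ 0.6187966 , -0.02686984,  0.3025    ]), np.float64(-1.5433353233099911))
(array([ 0.61853981, -0.01752095,  0.34671223]), np.float64(-1.5433353233099911))
go [ 2.000e-04  2.000e-04 -2.682e-01]
go [-0.7315 -0.61   -0.2681] ('turn share', np.float64(2.273))
```

```bash
python3 -m pendant '[{"gripper":70,"linear":[0,0,-0.14],"turn":0},{"gripper":70,"linear":[-0.05,-0.04,-0.22],"turn":0.3},{"gripper":70,"linear":[-0.12,-0.1,-0.268],"turn":0.6},{"gripper":70,"linear":[-0.18,-0.15,-0.268],"turn":1},{"gripper":70,"linear":[-0.24,-0.2,-0.268],"turn":1},{"gripper":70,"linear":[-0.3,-0.25,-0.268],"turn":1},{"gripper":70,"linear":[-0.36,-0.3,-0.268],"turn":1},{"gripper":70,"linear":[-0.42,-0.35,-0.268],"turn":1},{"gripper":70,"linear":[-0.48,-0.4,-0.268],"turn":1}]'
python3 -c "
from h import *
go([.5794,-.120,.40],.029)"
```

```text
time: 1.52
tool_pos: [0.4183, 0.1582, 0.4195]
tcp_rot: [3.14, 0.0, 2.266]
force: [1.6, 1.8, -0.8]
opening: 0.07
go [-0.396  -0.0683  0.0244] ('turn share', np.float64(1.273))
```

```bash
python3 -m pendant '[{"gripper":60,"linear":[-0.07,-0.012,0],"turn":0.3},{"gripper":60,"linear":[-0.14,-0.024,0],"turn":0.6},{"gripper":60,"linear":[-0.21,-0.036,0],"turn":1},{"gripper":60,"linear":[-0.28,-0.05,0],"turn":1},{"gripper":60,"linear":[-0.33,-0.06,0],"turn":1},{"gripper":60,"linear":[-0.33,-0.06,0],"turn":1},{"gripper":60,"linear":[-0.33,-0.06,0],"turn":1}]'
python3 -c "
from h import *
go([.5794,-.120,.40],.029)"
```

```text
time: 2.4
tool_pos: [0.5497, -0.0729, 0.4191]
tcp_rot: [-3.141, -0.001, 1.743]
force: [0.4, 0.0, 0.2]
opening: 0.0602
go [-0.0644  0.0266  0.0239] ('turn share', np.float64(0.273))
```

```bash
python3 -m pendant '[{"gripper":60,"linear":[-0.0644,0.0266,0.01],"turn":0.273},{"gripper":60,"linear":[-0.0644,0.0266,0.04],"turn":0.273},{"gripper":60,"linear":[-0.0644,0.0266,0.07],"turn":0.273},{"gripper":60,"linear":[-0.0644,0.0266,0.07],"turn":0.273},{"gripper":60,"linear":[-0.0644,0.0266,0.07],"turn":0.273}]'
python3 -c "
from h import *
go([.5794,-.120,.302],.029)
f=grab('top');g=grab('side')
a=cv2.resize(f['frame'][160:260,440:580],None,fx=4,fy=4)[:,:,::-1];b=cv2.resize(g['frame'][60:200,250:400],None,fx=2.8,fy=2.85)[:400,:,::-1]
im=np.zeros((800-201,800,3),np.uint8);b=cv2.resize(b,(230,230));im[:400,:560]=a;im[:230,562:792]=b;cv2.imwrite('pics/z3.png',im)"
```

```text
time: 3.02
tool_pos: [0.5799, -0.1196, 0.3647]
tcp_rot: [3.139, 0.0, 1.601]
force: [0.3, -0.4, 0.3]
opening: 0.0597
go [-0.0005 -0.0008  0.0784] ('turn share', np.float64(0.002))
```

View pics/z3.png

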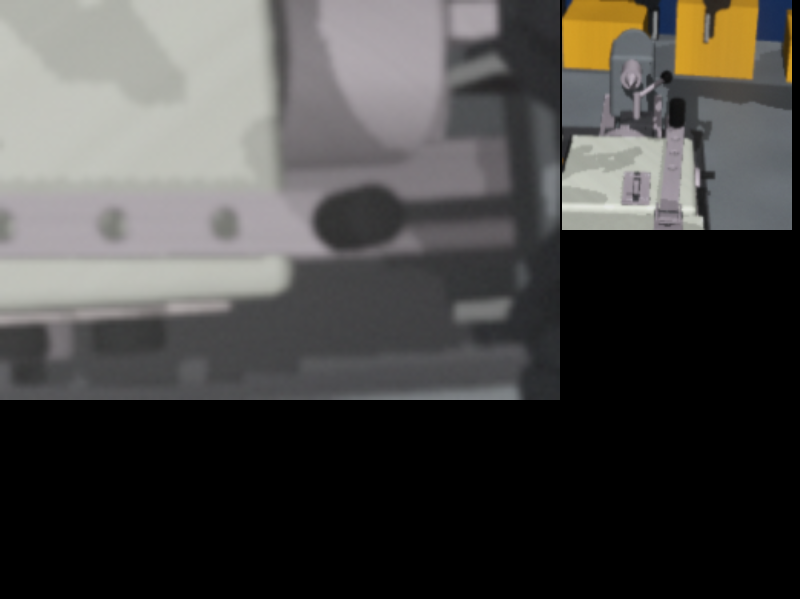

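The fingers appear higher than I expected in both views, so I overlay the predicted tip position.

```bash
python3 -c "
from h import *
f=grab('top');g=grab('side');s=status.state();print(s['tool_pos'],s['time'])
p=s['tool_pos'];ims=[]
for F,(x0,y0,w,h) in ((f,(440,120,200,200)),(g,(250,0,200,200))):
    im=F['frame'][:,:,::-1].copy()
    q=[p+[dx,0,dz] for dx in(-.03,.03) for dz in (-.011,.04)]
    im=im[y0:y0+h,x0:x0+w];im=cv2.resize(im,None,fx=2,fy=2)
    for u in proj(F,q): cv2.circle(im,tuple(int(k) for k in (2*(u-[x0,y0]))),3,(0,0,255),1)
    ims.append(im)
cv2.imwrite('pics/z4.png',np.hstack(ims))"
```

```text
[ 0.58001113 -0.12026328  0.36432774] 3.225
```

View pics/z4.png

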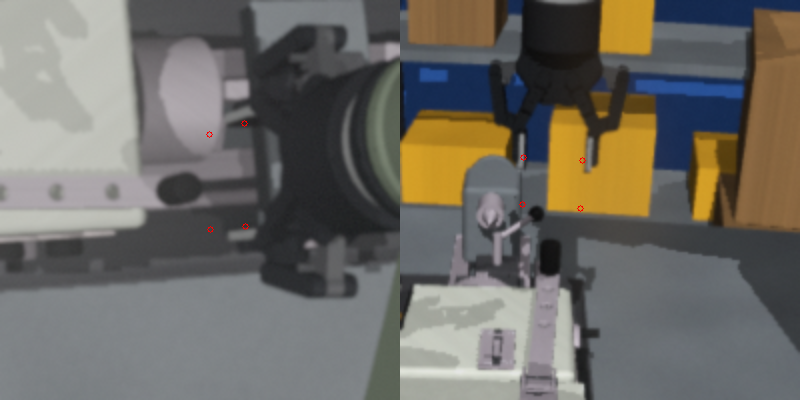

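The dots (expected tips) sit below the visible pad ends in the side view: about (522,170) and (588,170). I triangulate the pad ends.

```bash
python3 -c "
from h import *
f=grab('top');g=grab('side');print(status.state()['tool_pos'],status.state()['opening'])
for a,b in (((552.5,177.5),(311,83.5)),((554,238),(344.5,85.5))): print(tri(f,a,g,b))
print(status.state()['time'])"
```

```text
[ 0.57989188 -0.12042254  0.36377644] 0.05989999977666409
(array([ 0.61320713, -0.11086676,  0.39768244]), np.float64(0.004650697971467997))
(array([ 0.54379249, -0.11292449,  0.39649419]), np.float64(0.001458461713024886))
3.325
```

```bash
python3 -c "
from h import *
g=grab('side');p=np.array([.198,.5393,.2047]);im=cv2.imread('pics/side0.png')
y=np.array([.344,.939,0])
x0,y0=540,300
im=cv2.resize(im[y0:480,x0:640],None,fx=4,fy=4,interpolation=3)
for u in proj(g,[p+k*.0425*y+[0,0,d] for k in(-1,1) for d in(-.011,.002,.05)]): cv2.circle(im,tuple(int(k) for k in 4*(u-[x0,y0])),4,(0,0,255),1);print(u)
cv2.imwrite('pics/z5.png',im)
s=status.state();print(s['q'])"
```

```text
[585.68087203 419.58567101]
[589.1498439  413.65862347]
[602.56575081 390.44670503]
[580.45577609 472.77114852]
[584.27581756 467.05938391]
[599.1626308  444.50230982]
[-2.24319120e-01  2.98594858e-01  1.20766767e+00  5.71862030e-05
  1.63451670e+00 -2.53224283e-01]
```

View pics/z5.png

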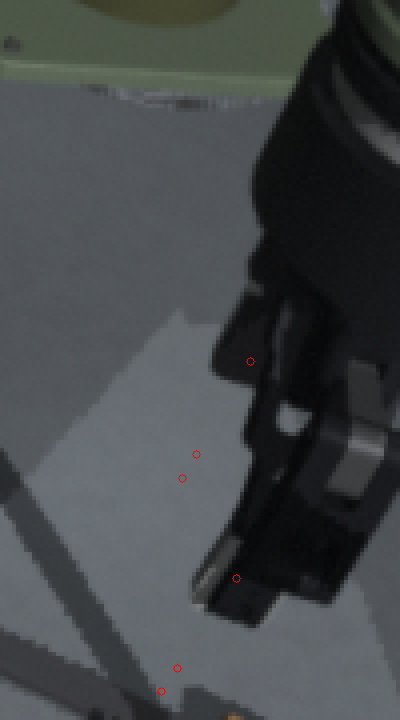

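At the start pose too, the visible fingertips sit about 35–40 mm behind where the state's TCP puts them. The lathe measurements are self-consistent in the camera frame (peg top triangulates to 287.9 mm against 287.7). I treat this as a TCP height offset, trust vision, and descend guarded, with the fingers straddling the knob.

```bash
python3 -m pendant '[{"gripper":50,"linear":[0,0,0.03],"turn":0},{"gripper":50,"linear":[0,0,0.055],"turn":0},{"gripper":50,"linear":[0,0,0.075],"turn":0},{"gripper":50,"linear":[0,0,0.075],"turn":0},{"gripper":50,"linear":[0,0,0.075],"turn":0}]'
python3 -c "
from h import *
f=grab('top');g=grab('side');s=status.state();print(s['tool_pos'],s['time'],s['force'])
ims=[]
for F,(x0,y0,w,h) in ((f,(480,160,120,120)),(g,(270,70,120,120))):
    im=F['frame'][:,:,::-1].copy()
    im=im[y0:y0+h,x0:x0+w];im=cv2.resize(im,None,fx=3.3,fy=3.3);ims.append(im)
cv2.imwrite('pics/z6.png',np.hstack(ims))"
```

```text
time: 4.0
tool_pos: [0.5802, -0.1206, 0.304]
tcp_rot: [3.14, 0.0, 1.6]
force: [-0.2, -0.3, 1.0]
opening: 0.0502
[ 0.58024038 -0.12062098  0.30414145] 4.1 [-0.10057292 -0.77048754 -0.36970297]
```

View pics/z6.png

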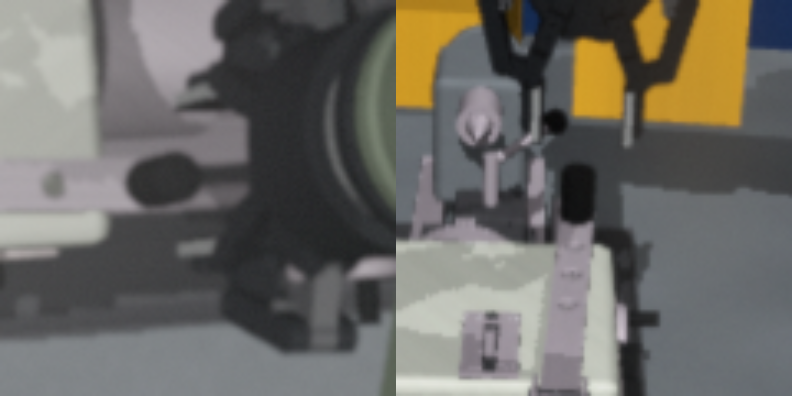

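Tips in the side crop are at about (535,143) and (630,146), still above the knob top (row 168). In the top crop they are near (182,103) and (192,263).

```bash
python3 -c "
from h import *
f=grab('top');g=grab('side')
for a,b in (((535.5,191.5),(312,113.3)),((538,239.5),(341,114.3))): print(tri(f,a,g,b))
c,d=ray(g,(326.5,113.8));t=(-.11-c[1])/d[1];print('at y -.11',c+t*d)
print(proj(g,[[.5794,-.12,.3165],[.5794,-.12,.2805]]))"
```

```text
(array([ 0.60769626, -0.11701324,  0.33040931]), np.float64(0.00011599835732394984))
(array([ 0.54597067, -0.12020539,  0.33077177]), np.float64(0.001914914366529665))
at y -.11 [ 0.57686459 -0.11        0.33418567]
[[325.30304797 119.71117338]
 [324.6534644  135.26944975]]
```

```bash
python3 -m pendant '[{"gripper":40,"linear":[0,0,0.025],"turn":0},{"gripper":40,"linear":[0,0,0.042],"turn":0},{"gripper":40,"linear":[0,0,0.042],"turn":0},{"gripper":15,"linear":[0,0,0.042],"turn":0},{"gripper":15,"linear":[0,0,0.042],"turn":0},{"gripper":15,"linear":[0,0,0.042],"turn":0},{"gripper":15,"linear":[0,0,0.042],"turn":0},{"gripper":15,"linear":[0,0,0.042],"turn":0}]' 25
python3 -c "
from h import *
s=status.state();print(s['tool_pos'],s['time'],s['force'],s['opening'])
peg=lathe([.6166,.0531]);th=theta(peg)
L=lambda a:.225*np.cos(a)-.0245*np.sin(a)
print('dz tip .2',knob(th,peg,.2)[0][2]-.3025,'shorten',.225-L(.2))
for t in(0,.15,.3,.45,th):
  # bar pointed so that knob interpolates: use aim at peg extended
  print(t,knob(t,peg,.2))
E=knob(th,peg,.2);print(th)
"
```

```text
time: 5.2
tool_pos: [0.5799, -0.1206, 0.2697]
tcp_rot: [3.141, 0.0, 1.6]
force: [0.6, -0.2, 0.3]
opening: 0.0209
[ 0.57990787 -0.12063436  0.26969734] 5.2 [ 0.56482626 -0.18610525  0.29847829] 0.020938878429826037
dz tip .2 0.04421223058599921 shorten 0.009352418590199613
0 (array([ 0.71232516, -0.06122389,  0.34671223]), np.float64(-0.8737125525019672))
0.15 (array([ 0.67509347, -0.06310973,  0.34671223]), np.float64(-1.1044770766545737))
0.3 (array([ 0.64846873, -0.05245588,  0.34671223]), np.float64(-1.2775850860253022))
0.45 (array([ 0.63021384, -0.03619172,  0.34671223]), np.float64(-1.4194967280356563))
0.6002724626953185 (array([ 0.61853981, -0.01752095,  0.34671223]), np.float64(-1.5433353233099911))
0.6002724626953185
```

The knob is gripped (opening 20.9 mm). I lift the bar to about 0.2 rad tip and check the force.

```bash
python3 -m pendant '[{"gripper":15,"linear":[0.001,0,-0.014],"turn":0},{"gripper":15,"linear":[0.003,0,-0.028],"turn":0},{"gripper":15,"linear":[0.007,0,-0.042],"turn":0},{"gripper":15,"linear":[0.0117,0,-0.0553],"turn":0},{"gripper":15,"linear":[0.0117,0,-0.0553],"turn":0},{"gripper":15,"linear":[0.0117,0,-0.0553],"turn":0}]'
python3 -m pendant '[{"gripper":15,"linear":[0.014,0.006,0],"turn":0},{"gripper":15,"linear":[0.028,0.013,0],"turn":0},{"gripper":15,"linear":[0.043,0.02,0],"turn":0},{"gripper":15,"linear":[0.057,0.026,0],"turn":0},{"gripper":15,"linear":[0.057,0.026,0],"turn":0}]'
```

```text
time: 5.95
tool_pos: [0.5795, -0.1114, 0.3136]
tcp_rot: [-3.141, 0.001, 1.6]
force: [-1.2, -0.9, -2.5]
opening: 0.021
time: 6.58
tool_pos: [0.5994, -0.0626, 0.3134]
tcp_rot: [-3.141, -0.003, 1.601]
force: [-0.7, 2.5, -3.6]
opening: 0.0209
```

```bash
python3 -m pendant '[{"gripper":15,"linear":[0.014,0.006,0],"turn":0},{"gripper":15,"linear":[0.028,0.013,0],"turn":0},{"gripper":15,"linear":[0.042,0.02,0],"turn":0},{"gripper":15,"linear":[0.055,0.026,0],"turn":0},{"gripper":15,"linear":[0.055,0.026,0],"turn":0},{"gripper":15,"linear":[0.055,0.026,0],"turn":0}]'
python3 -c "
from h import *
f=grab('top');g=grab('side');s=status.state();print(s['tool_pos'],s['time'],s['force'])
peg=lathe([.6166,.0531]);th=theta(peg)
print('pred pivot top',proj(f,np.r_[world(piv(th)),.2835]),'side',proj(g,np.r_[world(piv(th)),.2835]))
ims=[]
for F,(x0,y0,w,h) in ((f,(330,130,200,120)),(g,(250,110,120,120))):
    im=F['frame'][:,:,::-1].copy()
    im=im[y0:y0+h,x0:x0+w];im=cv2.resize(im,None,fx=4,fy=4) if F is f else cv2.resize(im,None,fx=2.4,fy=2.4);ims.append(im)
o=np.zeros((480+110,800,3),np.uint8);o[:480]=ims[0];
b=ims[1];o[300:588,512:800]=b
cv2.imwrite('pics/z7.png',o)"
```

```text
time: 7.32
tool_pos: [0.6186, -0.0193, 0.3134]
tcp_rot: [-3.141, -0.002, 1.6]
force: [0.6, 2.3, -2.2]
opening: 0.0208
[ 0.61839383 -0.01985471  0.3135662 ] 7.425 [ 1.55969647  1.85407021 -2.39568078]
pred pivot top [[296.76749435 186.6265598 ]] side [[290.78178847 213.47012309]]
```

View pics/z7.png

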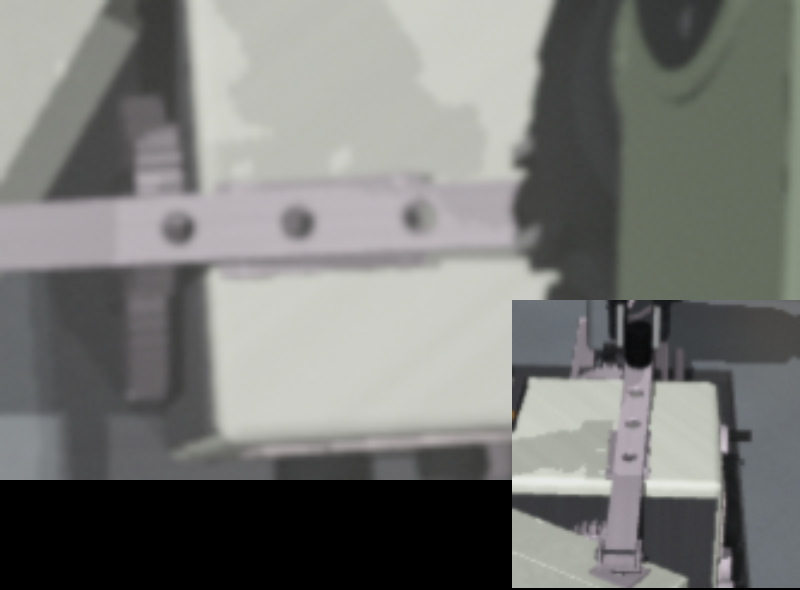

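The middle hole is at top-crop (297,222), which is frame (404.2,185.5), right around the peg's pixel. The bar is raised over the keeper and the cover is open. I check its position numerically.

```bash
python3 -c "
from h import *
f=grab('top');g=grab('side')
c=lambda u,v:(330+u/4,130+v/4)
d=lambda u,v:(250+(u-512)/2.4,110+(v-300)/2.4)
H=[tri(f,c(*a),g,d(*b)) for a,b in (((178,226),(629,456)),((297,221.5),(632,423)),((421,216),(635,391)))]
for h in H:print(h[0].round(4),h[1].round(4))
v=H[2][0]-H[0][0];print('tip',np.arcsin(v[2]/np.linalg.norm(v)),np.linalg.norm(v))
for tip in(.15,.175,.2):
  z=.2805+.145*np.sin(tip)
  m=onz(f,c(297,221.5),z);w=onz(f,c(421,216),z+.04*np.sin(tip))-onz(f,c(178,226),z-.04*np.sin(tip));w/=np.linalg.norm(w)
  print(tip,'mid now',m,'dir',w,'down',m+w*(.145*(1-np.cos(tip))+.0025*np.sin(tip)))
"
```

```text
[0.6123 0.092  0.2978] 0.0015
[0.6141 0.0528 0.3052] 0.0007
[0.6161 0.0127 0.3128] 0.0003
tip 0.186094079693949 0.08081892843790382
0.15 mid now [0.61484192 0.05242305 0.30216853] dir [ 0.04506622 -0.98804953  0.14740133] down [0.61493213 0.05044518 0.3024636 ]
0.175 mid now [0.61432864 0.05289838 0.30574568] dir [ 0.04141034 -0.98412629  0.17257064] down [0.61443837 0.05029052 0.30620298]
0.2 mid now [0.61381762 0.05337162 0.30930705] dir [ 0.0377099  -0.9795286   0.19774147] down [0.61394535 0.05005393 0.30997681]
```

Step 1 should be satisfied. The middle hole would land about 2–3 mm from the peg, so I correct slightly and lower to just above the peg's height.

```bash
python3 -m pendant '[{"gripper":15,"linear":[0.003,0.0021,0],"turn":0},{"gripper":15,"linear":[-0.001,0.0021,0.012],"turn":0},{"gripper":15,"linear":[-0.0041,0.0021,0.0244],"turn":0},{"gripper":15,"linear":[-0.0041,0.0021,0.0244],"turn":0},{"gripper":15,"linear":[-0.0041,0.0021,0.0244],"turn":0},{"gripper":15,"linear":[-0.0041,0.0021,0.0244],"turn":0}]'
python3 -c "
from h import *
go([.6202,-.0232,.294]);go([.6202,-.0255,.283]);go([.6202,-.0266,.276])"
```

```text
time: 8.28
tool_pos: [0.6202, -0.0236, 0.2944]
tcp_rot: [3.141, 0.0, 1.6]
force: [0.2, -2.6, -0.4]
opening: 0.0206
go [ 0.0005 -0.      0.0005]
go [-0.0023 -0.0001  0.0143]
go [-0.0037 -0.0001  0.023 ]
```

```bash
python3 -m pendant '[{"gripper":15,"linear":[-0.0005,0,0.0025],"turn":0},{"gripper":15,"linear":[-0.001,0,0.005],"turn":0},{"gripper":15,"linear":[-0.001,0,0.005],"turn":0}]'; python3 -m pendant '[{"gripper":15,"linear":[-0.0005,0,0.0025],"turn":0},{"gripper":15,"linear":[-0.001,0,0.004],"turn":0},{"gripper":15,"linear":[-0.001,0,0.004],"turn":0}]'
```

```text
time: 8.65
tool_pos: [0.6205, -0.024, 0.2899]
tcp_rot: [3.141, -0.001, 1.6]
force: [0.5, -1.4, -0.2]
opening: 0.021
time: 9.02
tool_pos: [0.6205, -0.0246, 0.2869]
tcp_rot: [3.141, -0.001, 1.6]
force: [1.4, 1.4, -0.1]
opening: 0.021
```

```bash
python3 -m pendant '[{"gripper":15,"linear":[-0.0005,0,0.002],"turn":0},{"gripper":15,"linear":[-0.001,0,0.004],"turn":0},{"gripper":15,"linear":[-0.001,0,0.004],"turn":0}]'; python3 -m pendant '[{"gripper":15,"linear":[-0.0002,0,0.002],"turn":0},{"gripper":15,"linear":[-0.0005,0,0.004],"turn":0},{"gripper":15,"linear":[-0.0005,0,0.004],"turn":0}]'
```

```text
time: 9.4
tool_pos: [0.6205, -0.0254, 0.2837]
tcp_rot: [3.141, -0.001, 1.6]
force: [2.3, 3.0, -0.9]
opening: 0.0212
time: 9.78
tool_pos: [0.6205, -0.0262, 0.2805]
tcp_rot: [3.141, -0.001, 1.6]
force: [3.2, 4.7, 0.7]
opening: 0.0211
```

Lateral force is building (+x, +y) with almost no vertical force, as if the peg is in the hole and off-centre. I ease the knob that way.

```bash
python3 -m pendant '[{"gripper":15,"linear":[0.0025,0.002,0],"turn":0},{"gripper":15,"linear":[0.0025,0.002,0],"turn":0}]'; python3 -m pendant '[{"gripper":15,"linear":[0,0,0.002],"turn":0},{"gripper":15,"linear":[-0.0003,0,0.004],"turn":0},{"gripper":15,"linear":[-0.0003,0,0.004],"turn":0}]'
```

```text
time: 10.02
tool_pos: [0.6212, -0.0258, 0.2802]
tcp_rot: [-3.139, 0.003, 1.599]
force: [-1.1, -2.9, 0.3]
opening: 0.0207
time: 10.4
tool_pos: [0.6217, -0.0249, 0.2771]
tcp_rot: [-3.141, 0.0, 1.599]
force: [0.3, -1.5, -0.8]
opening: 0.0206
```

```bash
python3 -m pendant '[{"gripper":15,"linear":[0,0,0.002],"turn":0},{"gripper":15,"linear":[-0.0003,0,0.004],"turn":0},{"gripper":15,"linear":[-0.0003,0,0.004],"turn":0}]'; python3 -m pendant '[{"gripper":15,"linear":[0,0,0.002],"turn":0},{"gripper":15,"linear":[0,0,0.004],"turn":0},{"gripper":15,"linear":[0,0,0.004],"turn":0}]'
```

```text
time: 10.78
tool_pos: [0.6218, -0.0248, 0.274]
tcp_rot: [-3.141, -0.0, 1.6]
force: [0.8, -2.3, -0.2]
opening: 0.0207
time: 11.15
tool_pos: [0.6219, -0.0248, 0.2711]
tcp_rot: [3.141, -0.0, 1.6]
force: [-0.0, -2.6, 0.5]
opening: 0.0208
```

Now I open slightly so the knob is only caged, then look.

```bash
python3 -m pendant '[{"gripper":32,"linear":[0,0,0],"turn":0},{"gripper":32,"linear":[0,0,0],"turn":0},{"gripper":32,"linear":[0,0,0],"turn":0},{"gripper":32,"linear":[0,0,0],"turn":0}]'
python3 -c "
from h import *
f=grab('top');g=grab('side')
a=cv2.resize(f['frame'][160:230,330:530],None,fx=4,fy=4,interpolation=3)[:,:,::-1];b=cv2.resize(g['frame'][110:215,250:370],None,fx=2.9,fy=2.9,interpolation=3)[:,:,::-1]
o=np.zeros((590,800,3),np.uint8);o[:280]=a;o[282:282+b.shape[0],:b.shape[1]]=b[:308]
cv2.imwrite('pics/z8.png',o)"
```

```text
time: 11.65
tool_pos: [0.6219, -0.0247, 0.271]
tcp_rot: [3.141, -0.0, 1.6]
force: [0.2, 0.2, 0.1]
opening: 0.0321
```

View pics/z8.png

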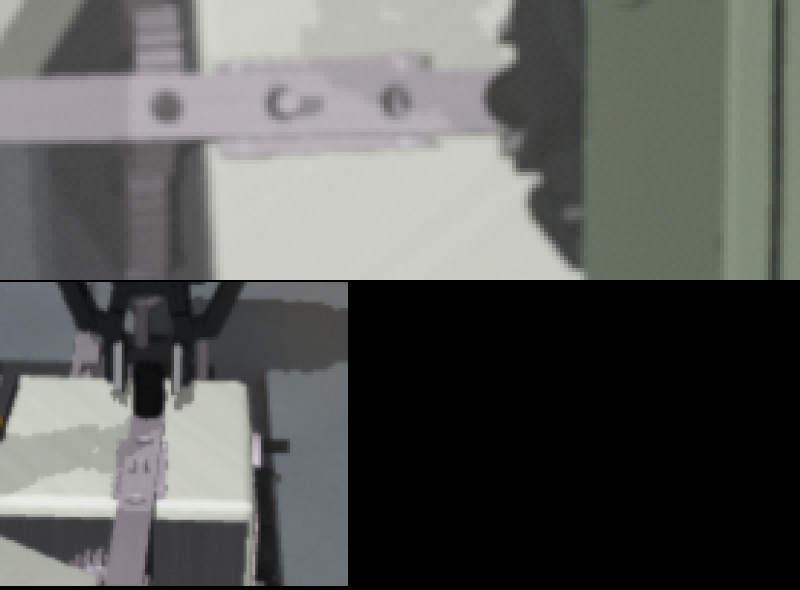

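The picture shows the peg standing through the middle hole (top crop ≈(290,102)), with free fingers at the knob. I open fully clear and retreat straight up.

```bash
python3 -m pendant '[{"gripper":50,"linear":[0,0,0],"turn":0},{"gripper":50,"linear":[0,0,0],"turn":0},{"gripper":50,"linear":[0,0,-0.03],"turn":0},{"gripper":50,"linear":[0,0,-0.08],"turn":0},{"gripper":50,"linear":[0,0,-0.13],"turn":0},{"gripper":50,"linear":[-0.06,0,-0.15],"turn":0},{"gripper":50,"linear":[-0.12,0,-0.15],"turn":0},{"gripper":50,"linear":[-0.18,0,-0.15],"turn":0},{"gripper":50,"linear":[-0.18,0,-0.15],"turn":0},{"gripper":50,"linear":[-0.18,0,-0.15],"turn":0}]'
python3 -c "
from h import *
f=grab('top');g=grab('side');print(status.state()['force'])
P=[np.r_[.6166,.0531]]
peg=lathe(P[0]);th=theta(peg)
print('knob level pred px top/side',proj(f,knob(th,peg,0)[0]+[0,0,.014]),proj(g,knob(th,peg,0)[0]+[0,0,.014]))
a=cv2.resize(f['frame'][160:230,330:530],None,fx=4,fy=4,interpolation=3)[:,:,::-1];b=cv2.resize(g['frame'][110:215,250:370],None,fx=2.9,fy=2.9,interpolation=3)[:,:,::-1]
o=np.zeros((590,800,3),np.uint8);o[:280]=a;o[282:282+b.shape[0],:b.shape[1]]=b[:308]
cv2.imwrite('pics/z9.png',o)"
```

```text
time: 13.0
tool_pos: [0.626, -0.1685, 0.3909]
tcp_rot: [-3.141, -0.001, 1.599]
force: [0.6, -1.0, -0.4]
opening: 0.0495
[-0.03808469 -0.07073462 -0.24856494]
knob level pred px top/side [[465.43482798 182.45103876]] [[302.0227463  137.26810863]]
```

View pics/z9.png

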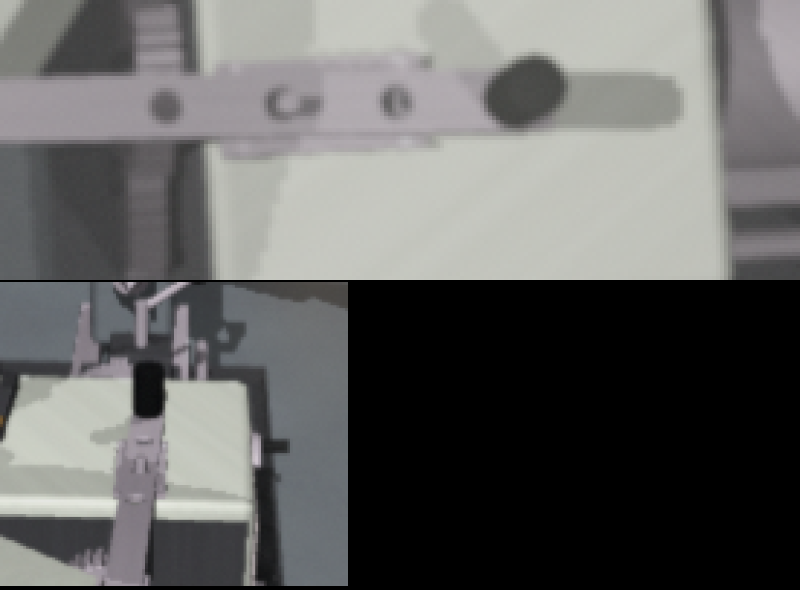

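The peg is visible standing in the middle hole (top crop ≈(290,102)). The knob is free, at top crop ≈(540,82) and side crop ≈(149,368). Last numeric level check, then hand in.

```bash
python3 -c "
from h import *
f=grab('top');g=grab('side')
c=lambda u,v:(330+u/4,160+v/4)
d=lambda u,v:(250+u/2.9,110+(v-282)/2.9)
print(tri(f,c(541,83),g,d(149,367)))
A=tri(f,c(166,106),g,d(135,499));B=tri(f,c(397,100.5),g,d(145,440));print(A,B,np.linalg.norm(A[0]-B[0]))
h1,h3=onz(f,c(166,106),.2805),onz(f,c(397,100.5),.2805);print('span',np.linalg.norm(h3-h1),'mid lathe',lathe((h1+h3)/2))
from rig import ticket
z=(B[0]-A[0])[2]
if abs(z)<.004: print(ticket.close_job())
print(status.state()['time'])
"
```

```text
(array([ 0.62095635, -0.02786763,  0.31162472]), np.float64(0.0016982551692883044))
(array([0.61531104, 0.09476061, 0.27856706]), np.float64(0.0005550437577167033)) (array([0.61863599, 0.0142119 , 0.2777359 ]), np.float64(0.0018589596625943655)) 0.08062159454237049
span 0.08026481384972917 mid lathe [-0.12941164 -0.02661638]
the job is handed in; nothing more can be done
None
the job is handed in; nothing more can be done
```

The cover is open and propped: the middle hole of the stay bar is over the peg, the bar lies level, and the gripper has let go. I gripped the knob, lifted the bar and pushed the cover open to about 0.6 rad. Then I lowered the bar over the peg in small steps with one sideways correction, backed off and handed the job in at about 13 s of robot time.

**Last checks, from the pictures:**
- **Bar level:** the outer holes differ by under 1 mm in height over 80 mm, and their measured span is 80.3 mm against the 80 mm given.
- **Hole position:** the middle hole is at lathe x −129.4 mm, y −26.6 mm, about 12.6 mm from the slot end. The last picture shows the peg standing through it.
- **Forces:** while lowering, the wrist readings stayed within about 6 N. I had no direct reading of the force between bar and peg. The fingers are clear and the wrist force is near zero.
- **Other objects:** the arm never went near the oil can, the spare gear or the tool bit. I did not measure their positions again at the end.

**What disagreed:**
- **Fingertip height:** with the gripper open, the fingertips appeared about 35–45 mm higher in both cameras than the reported tool position implied. I trusted the cameras, and the grasp worked at that height.
- **Knob height:** the knob top triangulated about 5 mm below its nominal height, as it also did before the first move, so I put it down to where I picked the pixel.

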